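Balance a glued blank on the bending form, weight it and start the timer

TASK

The blank, two thin ash strips just glued face to face, waits on two bearers: lay it lengthways over the curved top of the bending form so that it balances level on the crown with its middle over the form's middle and its sides in line with the form, and let go of it. Set the iron knob weight gently on the middle of the blank so that everything stays balanced and level, then start the glue timer by pressing its plunger fully down to the stop and letting it spring back. Leave the other things on the bench where they are.

Things in the scene. Friction and masses are not known exactly. Their poses are not given: they have to be found in the camera images.
- form: bending form, fixed to the bench: birch plywood 36 mm thick standing on edge on a base board 300 x 110 x 18 mm, its top sawn to a convex arc of radius 200 mm over a length of 260 mm, round clamp holes in its sides. Origin: centre of the base board's underside, on the bench. x along the length of the arc, y across the form's thickness, z up. The crown is 100 mm above the origin; the arc's ends are 52 mm high. Foot blocks beside the plywood reach 36 mm high
- form_crown (a point): highest point of the arc, in the middle of the form's length and thickness (a pencil line across the top marks it); axes as the form's
- blank: pale ash strip, 300 mm long, 50 mm wide, 8 mm thick, rigid, about 80 g, pencil line across its middle. Origin: centre of its underside; x along its length, y across its width, z up (lengthways either way round is the same). At the start it lies flat with its underside 18 mm above the bench on the bearers. It is wider than the form, so each side overhangs by 7 mm when it is centred
- bearers: two fixed wooden sticks, each 18 x 90 x 18 mm high, crosswise under the blank, 90 mm either side of its middle. Origin: on the bench, midway between them; x along the blank
- weight: cast-iron weight, about 550 g (440 to 660): a round body 50 mm diameter and 36 mm high, a thin neck, and on top a round knob 26 mm diameter between 50 and 66 mm high. Origin: centre of its flat underside; z up. It stands on the bench at the start
- timer: bench timer, fixed: grey wedge-shaped housing 80 mm deep (x), 88 mm wide (y), 50 mm high with a display on its sloping front, and a black mushroom-shaped plunger on top. Origin: centre of its underside; its front looks to its own -x
- timer_plunger (a joint): travel of the timer's plunger in m: 0 up, 0.008 fully down at its stop; the spring pushes back with about 1.2 N at the top and 5 N at the stop and returns the plunger when let go
- timer_head (a point): top centre of the plunger's head, which is a disc of 33 mm diameter; 73 mm above the bench when up. It goes straight down when pressed
- glue_bottle: white glue bottle with an orange nozzle, 62 mm diameter, 162 mm high; origin on its underside. A bystander, to be left alone
- tape_measure: tape measure, 72 x 36 x 64 mm; origin on its underside. A bystander, to be left alone
- f_clamp: steel F-clamp lying flat, 300 mm long; origin on its underside. A bystander, to be left alone
- offcut: small wooden offcut, 140 x 32 x 6 mm (not the blank); origin on its underside. A bystander, to be left alone
- wax_tin: flat round tin, 74 mm diameter, 30 mm high; origin on its underside. A bystander, to be left alone
- pencil: flat carpenter's pencil, 165 mm long; origin on its underside. A bystander, to be left alone
Things that resemble listed ones, but are neither listed nor needed, are in the scene too. Leave any green or red look-alike of the timer alone.

How it is judged (in metres and radians):
On the way, in this order (a step that is already met when the one before it is completed fails the run):
1. the blank lies balanced and level on the form's crown, centred and in line, released (x of blank in the frame of form_crown between -0.012 and 0.012 m and y of blank in the frame of form_crown between -0.009 and 0.009 m and z of blank in the frame of form_crown between -0.005 and 0.005 m and angle between the x axis of blank and the x axis of form, either way round below 0.09 rad and angle between blank's own z axis and vertical below 0.08 rad and linear speed of blank below 0.02 m/s and contact force between the fingers and blank below 0.05 N), for 0.3 s.
2. the weight stands on the middle of the balanced blank, released (all of step 1 and x of weight in the frame of blank between -0.015 and 0.015 m and y of weight in the frame of blank between -0.01 and 0.01 m and z of weight in the frame of blank between 0.004 and 0.012 m and angle between weight's own z axis and vertical below 0.1 rad and linear speed of weight below 0.02 m/s and contact force between the fingers and weight below 0.05 N), for 0.3 s.
3. the timer's plunger is pressed down to its stop, the blank and weight still balanced (all of step 2 and value of joint timer_plunger above 0.0072 m), for 0.05 s.
At the end, for the whole second after the job is handed in: Blank on the form: middle within 12 mm along and 9 mm across of the crown, in line within 5 degrees, level within 4.6 degrees. Weight upright on it, within 15 mm along and 10 mm across of its middle. Both still and released; the plunger, once pressed to its stop, is up again (all of step 2 and value of joint timer_plunger below 0.0015 m); the robot touches nothing.
It fails at once if the weight is dropped on the blank from more than about 1 to 2 cm, or rammed on it (more than 150 N between them) (contact force between weight and blank above 150 N).
It fails at once if one of the bystanders is moved more than 30 mm (distance of any of glue_bottle, tape_measure, f_clamp, offcut, wax_tin, pencil from where it was at the start of the episode above 0.03 m).
It also fails if it takes over 70 s, if anything falls off the work surface, if the arm or the gripper's body presses on something with over 40 N, if the wrist force passes 120 N, or if a joint passes its speed limit or range.

ROBOT

A 6-joint arm with a two-finger parallel gripper is mounted at the origin on the work surface. World frame = base frame: x ahead of the robot, y to its left, z up, the work surface at z = 0. Lengths are in mm, angles in rad, forces in N, time in s.
With the tool pointing down it reaches from about 375 to 925 mm from the base axis. Payload 5.7 kg.
Tool frame: the origin (TCP) lies at the very end of the fingers, on their centre line; the grasp point (between the pads) lies 19 mm behind it; z points along the fingers, y is the line along which they close (so a half turn about z gives the same grasp; the last joint's range is limited). The gripper opens to 85 mm and grips with 20 to 120 N. Pads are 22 mm wide; open, the fingers measure 114 mm over their backs; the gripper's body (76 mm by 85 mm) begins 54 mm behind the grasp point. The pads swing forward as they close: fully open they stand 13 mm farther back than shut.
Start: joints at [1.043, 0.359, 1.51, -0, 1.272, -0.115], TCP at [240.695, 549.572, 231.267] pointing down, gripper open.
Joint ranges: [-2.97, 2.97], [-1.01, 2.36], [0.21, 2.38], [-0.96, 4.11], [0.2, 2.71], [-2.98, 2.98]. Speed limits (rad/s): [2.39, 2.39, 3.14, 3.14, 3.14, 3.14].

INTERFACE

Orientations are given as a unit quaternion [w, x, y, z].
In Python, from cell import r gives the robot as it stands.
- The arm moves only by the tool arm_command, never from a script. Its argument "commands" is one flat list of numbers, 7 for each row, row after row: the shift along the tool's x, y, z in mm, then the turn, a rotation vector about the tool's x, y, z in rad, then the closure, from -1 (fully open) to 1 (shut). A call has 1 to 5 rows; each row shifts and turns the commanded pose from where the row before left it, along the tool's axes as they then stand; what a row does not reach is not made up. A row lasts 1/10 s, in which the tool goes at most 50 mm and 8.59 degrees, less where a joint would pass 70% of its speed; a pose out of reach is approached as far as the arm can. A call is refused whole if a number of a shift passes 50 or a number of a turn 0.15, either way. A call with a gripper value outside its range is refused whole. The fingers move at their own pace and stop on an object; "newtons" is the grip in N (left out, the last holds). Time passes only in rows, so rows that do not move let the fingers close. It gives the time, the measured TCP pose, the force, the opening and the grip force at its end, in the units of the state.
- r.get_state(): the state, without advancing time (a new reading comes with each control period).
- r.snapshot(name): name is "scene" or "top"; returns a dict with "pixels" (384x512x3 uint8, blue, green, red), "z_map" (384x512 float32, mm along the optical axis (not along the pixel's ray), 0 where there is no reading), "intrinsics" (3x3 intrinsics, pixels), "distortion" ([k1, k2, p1, p2, k3] as OpenCV has them; the pictures are not rectified), "view" (4x4, takes a point from world to camera coordinates). Camera axes: x right, y down, z forward; pixel columns grow to the right and rows downward; lengths in mm; the calibration is good to about 2 mm. A picture is of the moment at which its call begins.
- r.sign_off(): hands the job in; it is judged then, once.
Trained networks look in a picture, given as the dict that the camera call returned (one of the last four; its "shot" number tells which), for a name from the list of things; names that differ only in an ending like _2 or _b are one class to them, and where a whole thing is asked for, a point or a joint stands for the part that bears it (a point fixed in the world has none). Each returns a list of dicts, best first, with "conf" (0 to 1); they miss things now and then, are a little off and sometimes report something else, mostly with a low value. They report only what shows in the picture. A call takes as long as a camera call. They do not tell look-alikes from the thing itself.
- r.look_for(picture, name): "at" ([column, row] in pixels, amid what is visible of it).
The state is a dict: "time_s": time; "q": joint angles; "qd": joint speeds; "tau": joint torques, N m; "eef_pos": TCP position; "eef_rot": TCP orientation; "ft_force": force on the tool from outside, world axes, zero at the start; "moment": the same for the moment, N m; "finger_gap": finger opening in mm; "finger_force": force on a finger pad.
Only numpy, scipy, OpenCV 4.12 (cv2) and the standard library are available. Lean on these libraries where they do the work, as an engineer would, in place of code of your own. Each camera call takes 0.05 s, during which the arm holds its last target. There are 200 camera calls.

## Working session

There is one attempt and no reset: what is moved stays moved. The work goes in short steps, Python scripts to look and compute and a tool call to move; the robot and the scene stay as the last step left them, time stands still between calls to the robot, and variables do not carry over. Pictures are saved under pics/ and viewed, at most 10 in all, crops included, and the job is handed in when it is done.

Besides the shell and the picture viewer there is one more tool, called in YAML: its name, and indented under it one key for each argument. arm_command: Moves the arm, as the interface text tells. Its arguments: {"type":"object","properties":{"commands":{"type":"array","items":{"type":"number"}},"newtons":{"type":"number"}},"required":["commands"]}

```bash
mkdir -p pics; ls; cat > h.py <<'E'
import numpy as np, cv2
from cell import r
def pts(s):
    K=np.array(s["intrinsics"]);d=np.array(s["distortion"],float);V=np.array(s["view"]);z=s["z_map"]
    H,W=z.shape;g=np.stack(np.meshgrid(np.arange(W),np.arange(H)),-1).reshape(-1,1,2).astype(np.float32)
    n=cv2.undistortPoints(g,K,d).reshape(H,W,2)
    c=np.dstack([n*z[...,None],z])
    w=(c-V[:3,3])@V[:3,:3]   # R^T (c-t)
    w[z==0]=np.nan
    return w
E
python3 - <<'E'
from h import *
st=r.get_state();print({k:np.round(st[k],3) for k in("time_s","q","eef_pos","eef_rot","finger_gap","ft_force")})
for n in("top","scene"):
    s=r.snapshot(n);cv2.imwrite(f"pics/{n}0.png",s["pixels"]);w=pts(s);np.save(n+"w.npy",w);np.save(n+"i.npy",s["pixels"])
    for o in("form","blank","weight","timer","timer_head","glue_bottle","tape_measure","f_clamp","offcut","wax_tin","pencil"):
        for f in r.look_for(s,o)[:3]:
            a=np.round(f["at"]).astype(int);print(n,o,a,round(f["conf"],2),np.round(w[a[1],a[0]]))
E
```

```text
pics
{'time_s': np.float64(0.0), 'q': array([ 1.043,  0.36 ,  1.511,  0.   ,  1.272, -0.115]), 'eef_pos': array([240.337, 548.994, 230.432]), 'eef_rot': array([-0.   ,  0.205,  0.979, -0.001]), 'finger_gap': np.float64(85.528), 'ft_force': array([-0.141,  0.055,  1.014])}
top form [232 185] 0.9 [522.  -1.  95.]
top blank [120 216] 0.88 [435. 368.  24.]
top weight [320 210] 0.79 [ 449. -278.   35.]
top weight [168 244] 0.63 [344. 212.   6.]
top timer [351 235] 0.95 [ 368. -366.   68.]
top timer [325 154] 0.89 [ 629. -298.   46.]
top timer [333 278] 0.73 [ 238. -306.   68.]
top timer_head [332 279] 0.66 [ 235. -303.   68.]
top timer_head [376 185] 0.54 [ 523. -453.   68.]
top timer_head [353 231] 0.52 [ 380. -372.   70.]
top glue_bottle [289 116] 0.84 [ 732. -177.  115.]
top glue_bottle [215 235] 0.46 [373.  60.   1.]
top glue_bottle [261 242] 0.16 [349. -88.  62.]
top tape_measure [261 243] 0.65 [346. -88.  63.]
top tape_measure [286 118] 0.2 [ 732. -170.   97.]
top f_clamp [216 110] 0.61 [796.  59.   2.]
top offcut [168 240] 0.82 [357. 213.   5.]
top wax_tin [291 238] 0.68 [ 361. -184.   31.]
top pencil [215 236] 0.5 [369.  59.   7.]
scene form [273 237] 0.68 [538.  37.  61.]
scene blank [406 317] 0.58 [454. 367.  25.]
scene weight [213 151] 0.77 [ 460. -276.   37.]
scene timer [158 184] 0.94 [ 642. -281.   48.]
scene timer [212 118] 0.73 [ 386. -368.   50.]
scene timer [262 111] 0.62 [ 254. -289.   46.]
scene timer_head [215 111] 0.59 [ 372. -368.   69.]
scene timer_head [262 100] 0.45 [ 239. -305.   69.]
scene glue_bottle [141 229] 0.58 [ 754. -165.  105.]
scene glue_bottle [368 325] 0.52 [524. 317.  16.]
scene tape_measure [290 170] 0.85 [368. -69.  61.]
scene f_clamp [195 324] 0.9 [791.  53.  10.]
scene offcut [372 243] 0.64 [351. 203.   4.]
scene wax_tin [151 179] 0.71 [ 651. -290.   72.]
scene pencil [327 210] 0.77 [361.  63.   8.]
```

```bash
python3 - <<'E'
import cv2
a=cv2.imread("pics/top0.png");cv2.imwrite("pics/t1.png",cv2.resize(a,(800,600),interpolation=cv2.INTER_CUBIC))
b=cv2.imread("pics/scene0.png");cv2.imwrite("pics/s1.png",cv2.resize(b,(800,600),interpolation=cv2.INTER_CUBIC))
cv2.imwrite("pics/c1.png",cv2.resize(a[130:300,280:400],(564,600*1),interpolation=cv2.INTER_CUBIC))
E
```

```text
(no output)
```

View pics/t1.png

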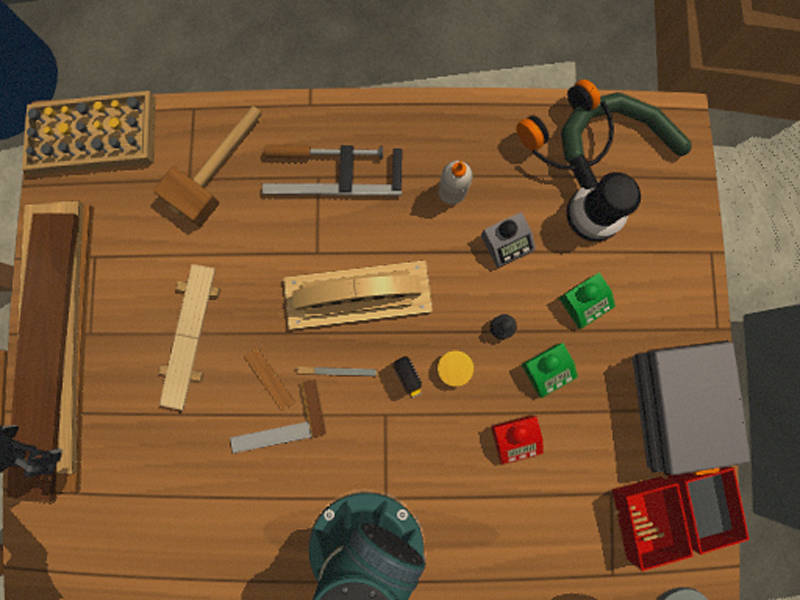

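View pics/s1.png

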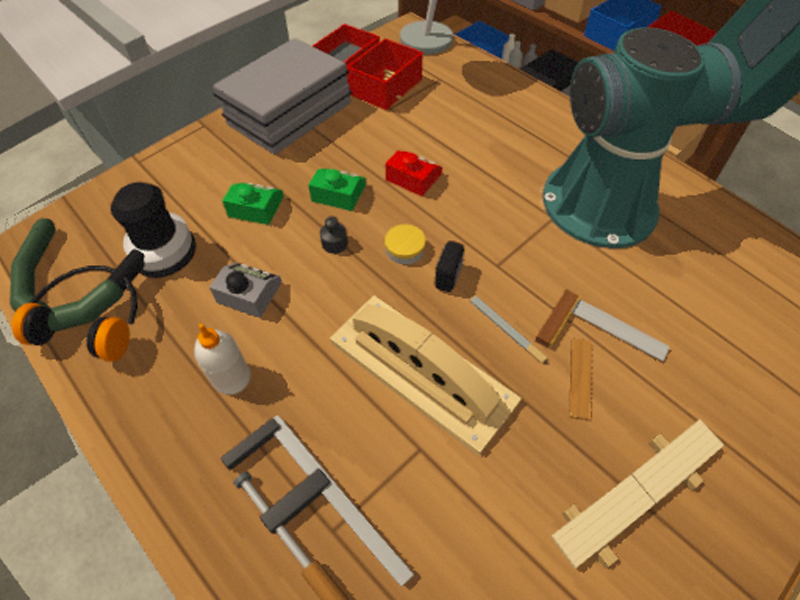

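View pics/c1.png

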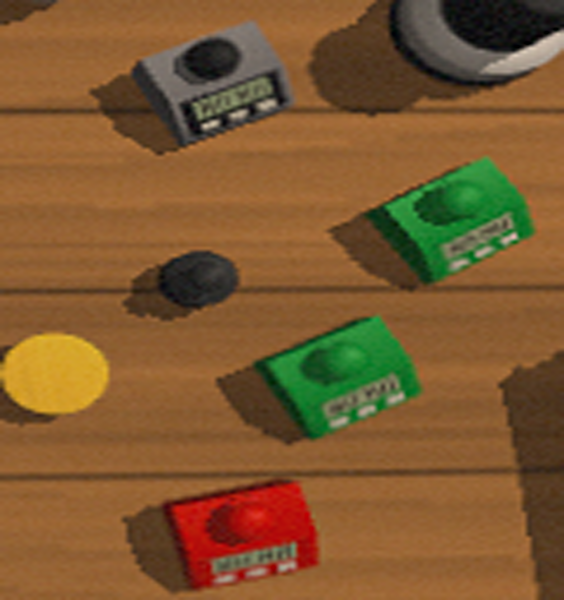

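The top view shows the blank at (120,216), with the offcut at (172,243) and the dark plank stack at (35,220) as look-alikes. The form is at (230,188) and the weight at (322,209). The true grey timer is at (325,152). The green timers at (376,192) and (353,237) and the red one at (331,281) are look-alikes to leave alone. The crop confirms the grey housing with the black plunger.

```bash
cat >> h.py <<'E'
def sel(w,c,rad,z0,z1):
    p=w.reshape(-1,3);m=(np.hypot(p[:,0]-c[0],p[:,1]-c[1])<rad)&(p[:,2]>z0)&(p[:,2]<z1);return p[m]
def rect(p):
    (x,y),(a,b),t=cv2.minAreaRect(p[:,:2].astype(np.float32));
    if a<b:a,b,t=b,a,t+90
    return np.round([x,y,a,b,(t+90)%180-90],1),len(p)
E
python3 - <<'E'
from h import *
for n in("top","scene"):
    w=np.load(n+"w.npy");im=np.load(n+"i.npy")
    p=sel(w,(435,368),180,19,33);print(n,"blank",rect(p),p[:,2].mean().round(1),np.median(p,0).round(1))
    p=sel(w,(525,0),190,12,24);print("base",rect(p),p[:,2].mean().round(1))
    p=sel(w,(525,0),190,40,110);print("ply",rect(p),p[:,2].max().round(1))
    q=sel(w,(525,0),190,96,110);print("crown",rect(q),q.mean(0).round(1))
    p=sel(w,(455,-278),60,25,80);print("weight",rect(p),p[:,2].max().round(1)); p=sel(w,(455,-278),60,56,80);print("knob",rect(p),p.mean(0).round(1))
    p=sel(w,(630,-290),70,62,85);print("head",rect(p),p.mean(0).round(1))
    p=sel(w,(635,-290),70,15,52);print("house",rect(p))
E
```

```text
top blank (array([438.4, 368. , 302.5,  86.1, -11.2]), 1472) 25.2 [437.7 369.4  25.3]
base (array([470.8,   8.1, 297.6, 218.6, -83.3]), 1335) 17.4
ply (array([449.7,   6. , 257.2, 216.5, -83.6]), 1263) 103.8
crown (array([524.6,  14.1, 100.8,  36.4, -83.5]), 295) [523.6  15.1  98.6]
weight (array([ 453.7, -285.5,   48.1,   47.2,  -44.8]), 198) 69.3
knob (array([ 454.1, -286.1,   24.9,   22. ,   89.8]), 55) [ 453.5 -285.3   63.6]
head (array([ 652.8, -297.4,   32.4,   31.2,  -70.5]), 87) [ 651.8 -296.7   70.5]
house (array([ 636.7, -305. ,   91.6,   81. ,  -64.8]), 608)
scene blank (array([436.8, 372. , 303. ,  89.6, -10.2]), 2990) 25.2 [452.4 367.1  25.2]
base (array([462.7,   8.2, 299.9, 232. , -84.2]), 1822) 17.2
ply (array([442.6,   5.4, 260.4, 200.2, -83.8]), 2499) 102.2
crown (array([522.1,  14.1,  87. ,  38.2, -84.5]), 420) [522.6  14.7  98.2]
weight (array([ 453.1, -283.3,   49.1,   42.3,  -25.5]), 244) 67.5
knob (array([ 452.2, -286.4,   23.8,   22.8,  -26.9]), 61) [ 452.9 -284.8   63.1]
head (array([ 649.8, -296.3,   32.7,   28. ,   53. ]), 106) [ 650.3 -294.3   70.4]
house (array([ 633.1, -305.4,   91.2,   83.1,  -65.5]), 792)
```

```bash
python3 - <<'E'
from h import *
for n in("top","scene"):
    w=np.load(n+"w.npy")
    p=sel(w,(435,368),180,22,33);print(n,"blank",rect(p),p[:,2].mean().round(1))
    for nm,a,b in(("base",12,24),("ply",45,110),("all",8,110)):
        p=sel(w,(525,12),175,a,b);u=np.array([np.cos(1.45),np.sin(1.45)])
        p=p[abs((p[:,:2]-(524,12))@u)<999]; p=p[p[:,0]>440];
        p=p[~((p[:,0]<455)&(p[:,1]<-70)&(p[:,1]>-100)&False)]
        print(nm,rect(p))
    p=sel(w,(525,12),175,50,110);p=p[p[:,0]>450]
    # fit arc
    from scipy.optimize import least_squares
    t=p[p[:,2]>70]
    def f(v):
        a=v[0];s=(t[:,0]-524)*np.cos(a)+(t[:,1]-12)*np.sin(a)-v[1]
        return t[:,2]-(v[2]-200+np.sqrt(200**2-s**2))
    a=np.radians(96.4);s=least_squares(f,[a,0,100],loss="soft_l1");print("arc",np.degrees(s.x[0]),s.x[1:],len(t),np.std(f(s.x)), s.x[1]*np.cos(s.x[0])+524, s.x[1]*np.sin(s.x[0])+12)
E
```

```text
top blank (array([437.1, 361.3, 302.5,  72.1, -11.1]), 1345) 25.6
base (array([524.4,  14.4, 297.6, 110.8, -83.3]), 1331)
ply (array([524. ,  14.3, 257.2,  37.5, -83.4]), 1105)
all (array([524.4,  13.9, 298.6, 110.8, -83.4]), 3055)
arc 97.15432940720487 [ 3.30488084 99.35974187] 850 4.473889924318957 523.5884022846968 15.279149992793991
scene blank (array([436.3, 369.8, 303.3,  51.8, -11.5]), 2926) 25.3
base (array([522.5,  14.1, 299.3, 112.7, -83.4]), 1787)
ply (array([522.3,  14. , 260.4,  39.7, -83.8]), 2207)
all (array([522.6,  14.1, 299.3, 112.9, -83.4]), 5040)
arc 96.07601701700396 [ 2.00154554 98.52224685] 1526 6.014182698909246 523.7881407074238 13.990301535729587
```

```bash
cat >> h.py <<'E'
from scipy.spatial.transform import Rotation as R
def plan(x,y,z,yaw,n):
    """rows from measured pose to (x,y,z), tool y axis at world angle yaw deg (mod 180), tool down"""
    s=r.get_state();q=s["eef_rot"];A=R.from_quat([q[1],q[2],q[3],q[0]]);p=np.array(s["eef_pos"])
    M=A.as_matrix();cur=np.degrees(np.arctan2(M[1,1],M[0,1]));d=(yaw-cur+90)%180-90
    ya=np.radians(cur+d);T=np.array([[np.sin(ya),np.cos(ya),0],[-np.cos(ya),np.sin(ya),0],[0,0,-1]]) # cols x,y,z
    T=np.column_stack([np.cross([np.cos(ya),np.sin(ya),0],[0,0,-1]),[np.cos(ya),np.sin(ya),0],[0,0,-1]])
    rv=(A.inv()*R.from_matrix(T)).as_rotvec()/n;D=(np.array([x,y,z])-p)/n
    print("t",round(s["time_s"],2),"pos",p.round(1),"yaw",cur.round(1),"gap",round(s["finger_gap"],1),"F",np.round(s["ft_force"],1),"q",np.round(s["q"],2))
    for i in range(n):
        print(*np.round(A.inv().apply(D),1),*np.round(rv,3)); A=A*R.from_rotvec(rv)
E
python3 -c "
from h import *
plan(436.5,369.5,110,78.7,8)"
```

```text
t 1.2 pos [240.7 549.6 231.3] yaw 66.3 gap 85.6 F [-0.4 -0.9 -0.4] q [ 1.04  0.36  1.51  0.    1.27 -0.12]
-31.4 -10.8 15.2 -0.0 -0.0 -0.027
-31.1 -11.6 15.2 -0.0 -0.0 -0.027
-30.8 -12.5 15.2 -0.0 -0.0 -0.027
-30.5 -13.3 15.2 -0.0 -0.0 -0.027
-30.1 -14.1 15.2 -0.0 -0.0 -0.027
-29.7 -14.9 15.2 -0.0 -0.0 -0.027
-29.3 -15.7 15.2 -0.0 -0.0 -0.027
-28.9 -16.5 15.2 -0.0 -0.0 -0.027
```

arm_command:
  commands: [-31.4,-10.8,15,0,0,-0.027,-1,-31.1,-11.6,15,0,0,-0.027,-1,-30.8,-12.5,15,0,0,-0.027,-1,-30.5,-13.3,15,0,0,-0.027,-1,-30.1,-14.1,15,0,0,-0.027,-1]

```text
time_s: 1.7
eef_pos: [363.9, 436.3, 155.9]
eef_rot: [0.0, 0.138, 0.99, 0.0]
ft_force: [0.1, 0.6, -0.5]
finger_gap: 85.6
finger_force: 0.0
```

arm_command:
  commands: [-29.7,-14.9,15,0,0,-0.027,-1,-29.3,-15.7,15,0,0,-0.027,-1,-28.9,-16.5,15,0,0,-0.027,-1,0,0,0,0,0,0,-1]

```text
time_s: 2.1
eef_pos: [438.5, 366.6, 109.5]
eef_rot: [-0.0, 0.1, 0.995, -0.001]
ft_force: [-1.2, -0.0, 0.8]
finger_gap: 85.3
finger_force: 0.0
```

```bash
python3 -c "
from h import *
plan(436.5,369.5,8,78.7,3)"
```

```text
t 2.1 pos [438.5 366.6 109.5] yaw 78.6 gap 85.3 F [-1.2 -0.   0.8] q [ 0.58  0.46  1.7  -0.    0.99 -0.79]
0.8 0.9 33.8 -0.001 -0.0 -0.001
0.8 0.9 33.8 -0.001 -0.0 -0.001
0.8 0.8 33.8 -0.001 -0.0 -0.001
```

arm_command:
  commands: [0.8,0.9,34,0,0,0,-1,0.8,0.9,34,0,0,0,-1,0.8,0.8,33.5,0,0,0,-1,0,0,0,0,0,0,-1]

```text
time_s: 2.5
eef_pos: [431.4, 371.2, 6.4]
eef_rot: [-0.003, 0.098, 0.995, -0.002]
ft_force: [-0.9, -0.7, -0.4]
finger_gap: 85.5
finger_force: 0.0
```

arm_command:
  commands: [0,0,0,0,0,0,-0.3,0,0,0,0,0,0,0.2,0,0,0,0,0,0,0.2,0,0,0,0,0,0,0.2,0,0,0,0,0,0,0.2]
  newtons: 25

```text
time_s: 3.0
eef_pos: [435.8, 373.7, 11.9]
eef_rot: [0.001, 0.098, 0.995, 0.001]
ft_force: [-1.0, 0.2, 6.9]
finger_gap: 49.1
finger_force: 26.5
```

arm_command:
  commands: [0,0,-10,0,0,0,0.3,0,0,-30,0,0,0,0.3,0,0,-50,0,0,0,0.3,0,0,-50,0,0,0,0.3,0,0,0,0,0,0,0.3]
  newtons: 40

```text
time_s: 3.5
eef_pos: [439.0, 375.7, 157.9]
eef_rot: [0.006, 0.098, 0.995, 0.004]
ft_force: [1.9, 0.8, -0.2]
finger_gap: 49.1
finger_force: 43.1
```

```bash
python3 -c "
from h import *
plan(523.3,14.2,185,6.5,10)
s=r.snapshot('scene');w=pts(s);cv2.imwrite('pics/g.png',s['pixels'][150:384,262:512])
s=r.snapshot('top');w2=pts(s);e=r.get_state()['eef_pos']
for q in(w,w2):
  p=sel(q,e,180,e[2]+5,e[2]+35);print(rect(p),p[:,2].mean())
"
```

```text
t 3.5 pos [439.  375.7 157.9] yaw 78.7 gap 49.1 F [ 1.9  0.8 -0.2] q [ 0.59  0.4   1.65 -0.    1.08 -0.79]
-15.4 -33.8 -2.9 0.001 0.0 0.126
-19.5 -31.6 -2.8 0.001 0.0 0.126
-23.3 -28.9 -2.8 0.001 0.0 0.126
-26.7 -25.7 -2.8 0.001 0.0 0.126
-29.8 -22.2 -2.7 0.001 0.0 0.126
-32.3 -18.3 -2.7 0.001 0.0 0.126
-34.4 -14.0 -2.7 0.001 0.0 0.126
-35.8 -9.6 -2.7 0.001 0.0 0.126
-36.8 -5.0 -2.7 0.001 0.0 0.126
-37.1 -0.4 -2.7 0.001 0.0 0.126
(array([496.6, 360.4, 186.7,  75.4, -13.2]), 2800) 171.69662669258346
(array([440. , 372.6, 298.8,  54.7, -11.6]), 1636) 167.72831906003213
```

View pics/g.png

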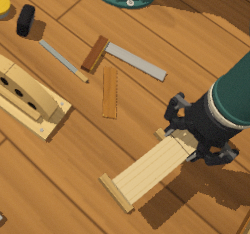

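The crop shows the blank held level in the fingers, at about crop pixel (145,175). Carry it to the form.

arm_command:
  commands: [-15.4,-33.8,-3,0,0,0.126,0.3,-19.5,-31.6,-3,0,0,0.126,0.3,-23.3,-28.9,-3,0,0,0.126,0.3,-26.7,-25.7,-3,0,0,0.126,0.3,-29.8,-22.2,-3,0,0,0.126,0.3]

```text
time_s: 4.1
eef_pos: [475.5, 190.1, 163.3]
eef_rot: [-0.001, 0.404, 0.915, -0.001]
ft_force: [0.5, 0.4, -0.6]
finger_gap: 48.7
finger_force: 43.1
```

arm_command:
  commands: [-32.3,-18.3,-3,0,0,0.126,0.3,-34.4,-14,-3,0,0,0.126,0.3,-35.8,-9.6,-3,0,0,0.126,0.3,-36.8,-5,-3,0,0,0.126,0.3,-37.1,0,-3,0,0,0.126,0.3]

```text
time_s: 4.6
eef_pos: [518.1, 10.0, 178.3]
eef_rot: [-0.002, 0.668, 0.744, -0.001]
ft_force: [0.6, -0.0, -0.9]
finger_gap: 48.9
finger_force: 43.1
```

arm_command:
  commands: [0,0,0,0,0,0,0.3,0,0,0,0,0,0,0.3,0,0,0,0,0,0,0.3]

```text
time_s: 4.9
eef_pos: [518.3, 12.1, 178.7]
eef_rot: [-0.001, 0.665, 0.747, -0.001]
ft_force: [0.3, -0.2, -0.2]
finger_gap: 48.6
finger_force: 43.1
```

```bash
python3 -c "
from h import *
plan(523.3,14.2,150,6.5,1)
W=[pts(r.snapshot(n)) for n in('top','scene')];e=r.get_state()['eef_pos'];print(e)
for q in W:
  p=sel(q,(523,14),190,e[2]-5,e[2]+25);print(rect(p),np.percentile(p[:,2],[10,50,90]))
  for s in(-1,1):
    k=p[s*(p[:,1]-e[1])>60];print(k.mean(0).round(1),rect(k))
  k=sel(q,(523,14),190,e[2]+40,e[2]+200);print('grip',len(k))
"
```

```text
t 4.9 pos [518.3  12.1 178.7] yaw 6.6 gap 48.6 F [ 0.3 -0.2 -0.2] q [-0.11  0.3   1.75  0.    1.1  -0.23]
1.4 5.3 28.7 -0.003 -0.001 0.002
[518.70424267  12.47920752 179.1434945 ]
(array([ 5.204e+02, -4.000e-01,  2.798e+02,  5.090e+01, -8.350e+01]), 1251) [189.69709781 191.99934811 194.32271321]
[530.1 -92.9 191.7] (array([530.7, -92.4,  94.6,  50.5, -84. ]), 616)
[507.5 102.4 192.4] (array([508.6, 104.7,  67.7,  50.9, -84.2]), 403)
grip 92
(array([521.8,   9.5, 301. ,  68.9, -82. ]), 2783) [190.30260245 191.99329416 193.48332293]
[530.3 -92.9 191.5] (array([528.7, -93.3,  96. ,  51.6, -83.6]), 854)
[508.5 116.7 191.9] (array([506.7, 114.3,  88.1,  51.9, -83.4]), 1089)
grip 1895
```

arm_command:
  commands: [4.7,4.7,20,0,0,0,0.3,0,0,30,0,0,0,0.3,0,0,20,0,0,0,0.3,0,0,0,0,0,0,0.3,0,0,0,0,0,0,0.3]

```text
time_s: 5.5
eef_pos: [523.4, 17.3, 109.8]
eef_rot: [-0.0, 0.665, 0.747, -0.0]
ft_force: [0.6, -0.6, -0.6]
finger_gap: 48.5
finger_force: 43.1
```

```bash
python3 -c "
from h import *
plan(523.3,17.5,96,6.5,1)
S=[r.snapshot(n) for n in('top','scene')];W=[pts(s) for s in S];e=r.get_state()['eef_pos'];print(e)
cv2.imwrite('pics/p.png',cv2.resize(S[1]['pixels'][130:340,180:380],(600,630))[:600])
for q in W:
  for s in(-1,1):
    k=sel(q,(523,14),190,e[2]+5,e[2]+25);k=k[s*(k[:,1]-e[1])>60];k=k[abs(k[:,0]-523.3+(k[:,1]-14.2)*.114)<32];
    c,n=rect(k);print(k.mean(0).round(1),c,'end y',c[1]+s*c[2]/2*.993,'x mid line',c[0]+(c[1]-14.2)*.114)
"
```

```text
t 5.5 pos [523.4  17.3 109.8] yaw 6.6 gap 48.5 F [ 0.6 -0.6 -0.6] q [-0.1   0.4   1.81 -0.    0.94 -0.21]
0.2 -0.1 13.8 -0.001 -0.0 0.002
[524.64894995  16.89462085 110.88490774]
[535.6 -88.3 122.9] [536.1 -87.6  92.8  51.  -84. ] end y -133.6752 x mid line 524.4948
[512.7 106.1 123.4] [514.1 108.5  67.5  50.3 -83.3] end y 142.01375000000002 x mid line 524.8502
[535.6 -88.5 123.2] [534.  -89.   94.1  52.2 -83.7] end y -135.72065 x mid line 522.2352
[513.9 120.7 123.4] [512.9 119.3  88.1  52.2 -83.9] end y 163.04165 x mid line 524.8814
```

View pics/p.png

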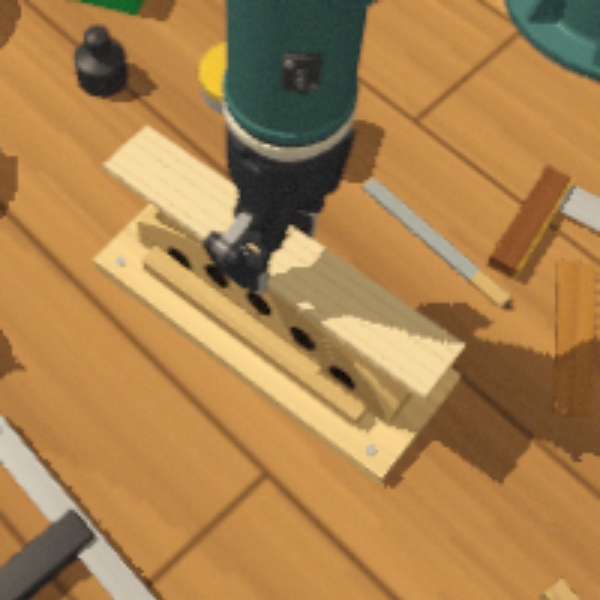

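The crop shows the blank level and in line above the form, its left end near (130,150) and right end near (440,370). Lower it.

arm_command:
  commands: [0,0,8,0,0,0,0.3,0,0,4,0,0,0,0.3,0,0,2,0,0,0,0.3,0,0,0,0,0,0,0.3,0,0,0,0,0,0,0.3]

```text
time_s: 6.1
eef_pos: [523.8, 16.5, 95.8]
eef_rot: [-0.0, 0.666, 0.746, -0.0]
ft_force: [0.5, -0.3, 0.2]
finger_gap: 48.6
finger_force: 43.1
```

```bash
python3 -c "
from h import *
plan(523.3,17.5,96,6.5,1)"
```

```text
t 6.1 pos [523.8  16.5  95.8] yaw 6.5 gap 48.6 F [ 0.5 -0.3  0.2] q [-0.1   0.42  1.82 -0.    0.9  -0.21]
1.0 -0.4 -0.2 -0.0 0.0 0.0
```

arm_command:
  commands: [0,0,1,0,0,0,0.3,0,0,0,0,0,0,0.3]

```text
time_s: 6.3
eef_pos: [523.8, 16.5, 94.8]
eef_rot: [0.0, 0.666, 0.746, -0.0]
ft_force: [-0.0, 0.3, -1.2]
finger_gap: 48.9
finger_force: 43.1
```

arm_command:
  commands: [0,0,1,0,0,0,0.3,0,0,0,0,0,0,0.3]

```text
time_s: 6.5
eef_pos: [524.0, 16.5, 94.0]
eef_rot: [0.0, 0.666, 0.746, 0.0]
ft_force: [-0.7, -0.1, 1.9]
finger_gap: 48.9
finger_force: 43.3
```

arm_command:
  commands: [0,0,0.7,0,0,0,0.3,0,0,0,0,0,0,0.3]

```text
time_s: 6.7
eef_pos: [524.0, 16.5, 94.0]
eef_rot: [0.0, 0.666, 0.746, 0.0]
ft_force: [-1.9, 0.1, 9.5]
finger_gap: 49.1
finger_force: 44.1
```

arm_command:
  commands: [0,0,-0.7,0,0,0,0.1,0,0,0,0,0,0,-0.2,0,0,0,0,0,0,-0.4,0,0,0,0,0,0,-0.7,0,0,0,0,0,0,-1]
  newtons: 20

```text
time_s: 7.2
eef_pos: [523.8, 16.6, 93.7]
eef_rot: [-0.0, 0.666, 0.746, -0.0]
ft_force: [-0.6, 0.1, 0.1]
finger_gap: 84.9
finger_force: 0.0
```

arm_command:
  commands: [0,0,0,0,0,0,-1,0,0,0,0,0,0,-1,0,0,0,0,0,0,-1]

```text
time_s: 7.5
eef_pos: [523.8, 16.6, 93.8]
eef_rot: [-0.0, 0.666, 0.746, -0.0]
ft_force: [0.2, -0.6, 0.5]
finger_gap: 85.4
finger_force: 0.0
```

arm_command:
  commands: [0,0,-10,0,0,0,-1,0,0,-30,0,0,0,-1,0,0,-45,0,0,0,-1,0,0,-45,0,0,0,-1,0,0,0,0,0,0,-1]

```text
time_s: 8.0
eef_pos: [528.2, 16.2, 230.8]
eef_rot: [0.005, 0.666, 0.746, 0.004]
ft_force: [0.4, -0.3, -0.3]
finger_gap: 84.9
finger_force: 0.0
```

```bash
cat >> h.py <<'E'
def blank():
    for n in('scene','top'):
        q=pts(r.snapshot(n))
        for s in(-1,1):
            k=sel(q,(523,14),190,85,125);k=k[s*(k[:,1]-14)>50];k=k[abs(k[:,0]-523.3+(k[:,1]-14.2)*.114)<32]
            c,m=rect(k);print(n,k.mean(0).round(1),c,'end y',round(c[1]+s*c[2]/2*.993,1),'x mid',round(c[0]+(c[1]-14.2)*.114,1))
E
python3 -c "
from h import *
blank();plan(453,-285.5,185,90,8)
S=r.snapshot('scene');cv2.imwrite('pics/q.png',cv2.resize(S['pixels'][130:340,180:380],(500,525)))
"
```

```text
scene [538.  -88.1 105.4] [534.4 -86.  102.   51.4 -85.4] end y -136.6 x mid 523.0
scene [514.6 114.4 108.2] [512.7 112.2 101.4  52.  -83.7] end y 162.5 x mid 523.9
top [535.4 -85.6 105.8] [535.9 -85.1 100.5  50.7 -84. ] end y -135.0 x mid 524.6
top [513.7 113.  109. ] [514.3 111.7  99.5  50.6 -83.4] end y 161.1 x mid 525.4
t 8.1 pos [524.7  16.5 225.7] yaw 6.5 gap 85.7 F [-0.1  0.4 -0.7] q [-0.1   0.25  1.68 -0.    1.2  -0.21]
-36.5 -13.2 5.1 0.0 0.0 -0.182
-33.5 -19.6 5.1 0.0 0.0 -0.182
-29.4 -25.3 5.1 0.0 0.0 -0.182
-24.3 -30.2 5.0 0.0 0.0 -0.182
-18.4 -34.1 5.0 0.0 0.0 -0.182
-11.9 -36.9 5.1 0.0 0.0 -0.182
-5.1 -38.5 5.1 0.0 0.0 -0.182
2.0 -38.8 5.1 0.0 0.0 -0.182
```

View pics/q.png

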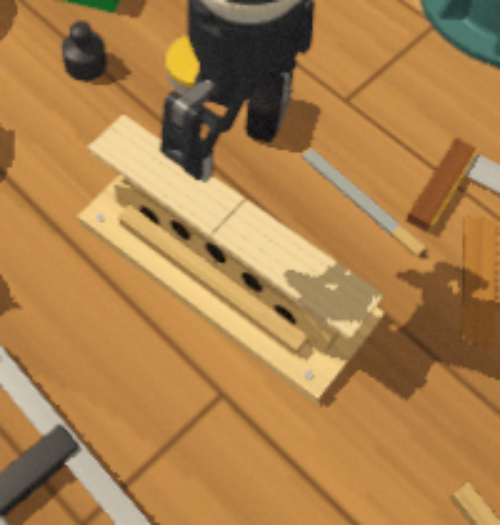

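The crop shows the blank released and level on the crown, with its pencil line at (228,215) over the form's middle. Next is the weight.

```bash
python3 -c "
from h import *
plan(453,-285.5,140,6.5,8)"
```

```text
t 8.15 pos [523.5  16.6 224.1] yaw 6.5 gap 85.3 F [-0.1  0.1 -0.7] q [-0.1   0.26  1.68 -0.    1.2  -0.21]
-36.5 -13.1 10.5 0.0 0.0 0.0
-36.5 -13.1 10.5 0.0 0.0 0.0
-36.5 -13.1 10.5 0.0 0.0 0.0
-36.5 -13.0 10.5 0.0 0.0 0.0
-36.5 -13.0 10.5 0.0 0.0 0.0
-36.5 -13.0 10.5 0.0 0.0 0.0
-36.5 -13.0 10.5 0.0 0.0 0.0
-36.5 -13.0 10.5 0.0 0.0 0.0
```

arm_command:
  commands: [-36.5,-13,0,0,0,0,-1,-36.5,-13,0,0,0,0,-1,-36.5,-13,0,0,0,0,-1,-36.5,-13,14,0,0,0,-1,-36.5,-13,14,0,0,0,-1]

```text
time_s: 8.65
eef_pos: [478.5, -173.0, 194.2]
eef_rot: [-0.001, 0.666, 0.746, -0.0]
ft_force: [0.6, -0.9, 0.4]
finger_gap: 85.3
finger_force: 0.0
```

arm_command:
  commands: [-36.5,-13,14,0,0,0,-1,-36.5,-13,14,0,0,0,-1,-36.5,-13,28,0,0,0,-1,0,0,0,0,0,0,-1,0,0,0,0,0,0,-1]

```text
time_s: 9.15
eef_pos: [451.9, -284.6, 137.7]
eef_rot: [-0.003, 0.667, 0.745, 0.0]
ft_force: [0.3, -0.2, 0.4]
finger_gap: 85.4
finger_force: 0.0
```

```bash
python3 -c "
from h import *
plan(453,-285.5,45,6.5,4)
q=pts(r.snapshot('scene'));p=sel(q,(453,-285.5),40,25,70);print(rect(p),len(p));p=sel(q,(453,-285.5),30,56,69);print(rect(p),p.mean(0))"
```

```text
t 9.15 pos [ 451.9 -284.6  137.7] yaw 6.4 gap 85.4 F [ 0.3 -0.2  0.4] q [-0.69  0.37  1.76  0.    1.02 -0.8 ]
-0.3 0.3 23.2 -0.001 -0.001 -0.0
-0.3 0.3 23.2 -0.001 -0.001 -0.0
-0.3 0.3 23.2 -0.001 -0.001 -0.0
-0.3 0.3 23.2 -0.001 -0.001 -0.0
(array([ 453.3, -282.9,   48.9,   42.4,  -29.4]), 242) 242
(array([ 452.2, -285.1,   22.7,   22.5,   -6.8]), 63) [ 452.94786714 -284.56601299   62.72740627]
```

arm_command:
  commands: [0,1,30,0,0,0,-1,0,0,30,0,0,0,-1,0,0,24,0,0,0,-1,0,0,9,0,0,0,-1,0,0,0,0,0,0,-1]

```text
time_s: 9.7
eef_pos: [454.4, -283.6, 46.3]
eef_rot: [-0.001, 0.665, 0.747, -0.0]
ft_force: [-0.3, -0.2, -0.2]
finger_gap: 85.5
finger_force: 0.0
```

arm_command:
  commands: [0,0,0,0,0,0,0,0,0,0,0,0,0,0.3,0,0,0,0,0,0,0.6,0,0,0,0,0,0,1,0,0,0,0,0,0,1]
  newtons: 50

```text
time_s: 10.2
eef_pos: [454.6, -285.7, 47.7]
eef_rot: [0.0, 0.666, 0.746, -0.0]
ft_force: [-3.0, 0.3, 5.7]
finger_gap: 24.3
finger_force: 48.7
```

arm_command:
  commands: [0,0,0,0,0,0,1,0,0,0,0,0,0,1]
  newtons: 60

```text
time_s: 10.4
eef_pos: [454.6, -285.7, 47.7]
eef_rot: [0.0, 0.666, 0.746, -0.0]
ft_force: [-2.5, -0.4, 6.3]
finger_gap: 23.6
finger_force: 58.4
```

arm_command:
  commands: [0,0,-10,0,0,0,1,0,0,-30,0,0,0,1,0,0,-45,0,0,0,1,0,0,-45,0,0,0,1,0,0,-35,0,0,0,1]

```text
time_s: 10.9
eef_pos: [454.6, -285.2, 214.6]
eef_rot: [0.001, 0.666, 0.746, 0.0]
ft_force: [1.1, -0.4, -4.6]
finger_gap: 23.7
finger_force: 59.9
```

arm_command:
  commands: [0,0,0,0,0,0,1,0,0,0,0,0,0,1]

```text
time_s: 11.1
eef_pos: [454.5, -285.1, 212.2]
eef_rot: [0.0, 0.666, 0.746, -0.0]
ft_force: [-0.4, 0.8, -5.7]
finger_gap: 23.8
finger_force: 59.9
```

```bash
python3 -c "
from h import *
plan(524,14,215,6.5,8)
e=r.get_state()['eef_pos']
for n in('scene','top'):
  S=r.snapshot(n);q=pts(S);
  p=sel(q,e,35,e[2]-60,e[2]-3);print(n,rect(p),p[:,2].min(),p[:,2].max(),p.mean(0))
  if n=='scene': cv2.imwrite('pics/w.png',cv2.resize(S['pixels'][50:250,130:330],(400,400)))"
```

```text
t 11.1 pos [ 454.5 -285.1  212.2] yaw 6.5 gap 23.8 F [-0.4  0.8 -5.7] q [-0.69  0.29  1.67 -0.    1.18 -0.8 ]
36.2 12.9 -0.4 0.0 0.0 0.0
36.2 12.9 -0.4 0.0 0.0 0.0
36.2 12.9 -0.4 0.0 0.0 0.0
36.2 12.9 -0.4 0.0 0.0 0.0
36.2 12.9 -0.4 0.0 0.0 0.0
36.2 12.9 -0.4 0.0 0.0 0.0
36.2 12.9 -0.4 0.0 0.0 0.0
36.2 12.9 -0.4 0.0 0.0 0.0
scene (array([ 456.4, -278.5,   49.8,   37.7,  -20.9]), 354) 160.51872642424618 208.9132483468078 [ 460.34759797 -273.61839923  189.45154035]
top (array([ 466.8, -265.2,   14.9,    1.1,  -34.5]), 7) 167.07150830149342 188.77450433962295 [ 465.98995468 -264.49668013  178.22304727]
```

View pics/w.png

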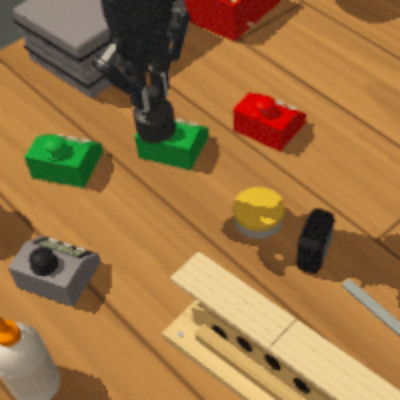

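The crop shows the weight hanging upright in the fingers at (155,120), with the blank still balanced.

arm_command:
  commands: [36.2,13,0,0,0,0,1,36.2,13,0,0,0,0,1,36.2,13,0,0,0,0,1,36.2,13,0,0,0,0,1,36.2,13,0,0,0,0,1]

```text
time_s: 11.7
eef_pos: [497.1, -96.1, 209.5]
eef_rot: [-0.002, 0.666, 0.746, -0.001]
ft_force: [1.0, -0.9, -4.6]
finger_gap: 23.8
finger_force: 59.8
```

arm_command:
  commands: [36.2,13,0,0,0,0,1,36.2,13,0,0,0,0,1,36.2,13,0,0,0,0,1,0,0,0,0,0,0,1,0,0,0,0,0,0,1]

```text
time_s: 12.2
eef_pos: [523.6, 15.2, 209.7]
eef_rot: [-0.002, 0.665, 0.747, -0.002]
ft_force: [-0.1, -0.2, -5.9]
finger_gap: 23.7
finger_force: 59.9
```

arm_command:
  commands: [0,0,20,0,0,0,1,0,0,15,0,0,0,1,0,0,0,0,0,0,1,0,0,0,0,0,0,1]

```text
time_s: 12.6
eef_pos: [524.2, 13.4, 176.1]
eef_rot: [-0.001, 0.666, 0.746, -0.001]
ft_force: [-0.6, 0.4, -4.8]
finger_gap: 23.7
finger_force: 59.8
```

```bash
python3 -c "
from h import *
plan(525,13,155.7,6.5,1)
blank()
e=r.get_state()['eef_pos']
q=pts(r.snapshot('scene'));p=sel(q,e,40,e[2]-56,e[2]-14);print(rect(p),p[:,2].min(),p.mean(0), 'expect mean offset from centre as on bench:', 'see')
w=np.load('scenew.npy');p=sel(w,(453,-285),40,6,34);print(rect(p),p.mean(0))"
```

```text
t 12.6 pos [524.2  13.4 176.1] yaw 6.5 gap 23.7 F [-0.6  0.4 -4.8] q [-0.11  0.31  1.74 -0.    1.09 -0.22]
-0.5 0.8 20.4 -0.002 -0.0 -0.001
scene [537.1 -87.8 105.6] [533.4 -85.6 101.7  51.7 -83.4] end y -136.1 x mid 522.0
scene [514.6 114.3 107.9] [513.3 112.1 101.2  52.4 -84.1] end y 162.3 x mid 524.5
top [535.3 -85.7 106.6] [535.9 -84.7 100.1  50.9 -83.6] end y -134.4 x mid 524.6
top [513.2 110.4 108.1] [514.4 111.   97.2  50.5 -83.6] end y 159.3 x mid 525.4
(array([528.7,  20.8,  49. ,  32.1, -31.5]), 203) 128.1355098957495 [536.51227369  24.8490109  148.98226856] expect mean offset from centre as on bench: see
(array([ 454.3, -281.7,   49. ,   43.2,  -29. ]), 126) [ 461.46324494 -272.47371556   21.92929481]
```

arm_command:
  commands: [-0.5,1,8,0,0,0,1,0,0,6,0,0,0,1,0,0,3,0,0,0,1,0,0,0,0,0,0,1,0,0,0,0,0,0,1]

```text
time_s: 13.25
eef_pos: [526.1, 14.0, 159.7]
eef_rot: [-0.0, 0.666, 0.746, -0.0]
ft_force: [1.1, 0.3, -4.7]
finger_gap: 23.4
finger_force: 60.0
```

arm_command:
  commands: [0,0,1,0,0,0,1,0,0,0,0,0,0,1]

```text
time_s: 13.45
eef_pos: [526.2, 13.9, 158.9]
eef_rot: [0.0, 0.666, 0.746, 0.0]
ft_force: [-1.0, 0.7, -4.3]
finger_gap: 23.5
finger_force: 60.0
```

arm_command:
  commands: [0,0,1,0,0,0,1,0,0,0,0,0,0,1]

```text
time_s: 13.65
eef_pos: [526.1, 13.9, 157.8]
eef_rot: [0.0, 0.666, 0.746, -0.0]
ft_force: [-0.8, 0.2, -4.9]
finger_gap: 23.7
finger_force: 60.0
```

arm_command:
  commands: [0,0,1,0,0,0,1,0,0,0,0,0,0,1]

```text
time_s: 13.85
eef_pos: [526.0, 13.9, 156.7]
eef_rot: [-0.0, 0.666, 0.746, -0.0]
ft_force: [0.9, -0.4, -4.8]
finger_gap: 23.6
finger_force: 60.0
```

arm_command:
  commands: [0,0,0.7,0,0,0,1,0,0,0,0,0,0,1]

```text
time_s: 14.05
eef_pos: [526.1, 13.9, 156.1]
eef_rot: [0.0, 0.666, 0.746, -0.0]
ft_force: [0.4, -0.8, -4.6]
finger_gap: 23.8
finger_force: 60.0
```

arm_command:
  commands: [0,0,0.5,0,0,0,1,0,0,0,0,0,0,1]

```text
time_s: 14.25
eef_pos: [526.3, 13.9, 155.7]
eef_rot: [0.0, 0.666, 0.746, 0.0]
ft_force: [0.1, -0.0, -3.4]
finger_gap: 24.0
finger_force: 60.1
```

arm_command:
  commands: [0,0,0.5,0,0,0,1,0,0,0,0,0,0,1]

```text
time_s: 14.45
eef_pos: [526.3, 13.8, 155.6]
eef_rot: [0.0, 0.666, 0.746, 0.0]
ft_force: [-1.3, -1.2, 2.1]
finger_gap: 23.9
finger_force: 60.5
```

arm_command:
  commands: [0,0,0.3,0,0,0,1,0,0,0,0,0,0,1]

```text
time_s: 14.65
eef_pos: [526.4, 13.8, 155.5]
eef_rot: [0.0, 0.666, 0.746, 0.0]
ft_force: [-2.7, -0.5, 5.3]
finger_gap: 23.1
finger_force: 60.9
```

arm_command:
  commands: [0,0,-0.5,0,0,0,1,0,0,0,0,0,0,0.4,0,0,0,0,0,0,0.2,0,0,0,0,0,0,-0.2,0,0,0,0,0,0,-0.6]
  newtons: 20

```text
time_s: 15.15
eef_pos: [526.4, 13.9, 155.3]
eef_rot: [0.0, 0.666, 0.746, 0.0]
ft_force: [-0.6, -0.5, 0.2]
finger_gap: 62.3
finger_force: 0.0
```

arm_command:
  commands: [0,0,0,0,0,0,-1,0,0,0,0,0,0,-1,0,0,0,0,0,0,-1]

```text
time_s: 15.45
eef_pos: [526.1, 13.9, 155.3]
eef_rot: [0.0, 0.666, 0.746, -0.0]
ft_force: [0.2, -0.2, 0.3]
finger_gap: 85.1
finger_force: 0.0
```

arm_command:
  commands: [0,0,-15,0,0,0,-1,0,0,-35,0,0,0,-1,0,0,-40,0,0,0,-1,0,0,0,0,0,0,-1,0,0,0,0,0,0,-1]

```text
time_s: 15.95
eef_pos: [526.8, 13.9, 246.3]
eef_rot: [0.001, 0.666, 0.746, 0.001]
ft_force: [0.5, -0.6, 0.3]
finger_gap: 85.3
finger_force: 0.0
```

```bash
python3 -c "
from h import *
blank();plan(651,-295.5,190,6.5,8)
for n in('scene','top'):
  S=r.snapshot(n);q=pts(S);p=sel(q,(524,14),40,160,180);print(n,rect(p),p.mean(0))
  p=sel(q,(524,14),40,116,180);print(rect(p))
  if n=='scene':cv2.imwrite('pics/x.png',cv2.resize(S['pixels'][130:340,180:380],(500,525)))
"
```

```text
scene [534.8 -85.  105.3] [533.3 -85.6 103.2  51.7 -84. ] end y -136.8 x mid 521.9
scene [514.5 114.4 108.4] [512.8 112.2 101.1  52.1 -83.5] end y 162.4 x mid 524.0
top [535.4 -85.7 106.5] [536.  -85.  100.3  50.7 -83.9] end y -134.8 x mid 524.7
top [514.  113.  108.4] [514.3 112.  100.8  50.9 -83.7] end y 162.0 x mid 525.4
t 16.05 pos [525.3  14.  244.4] yaw 6.5 gap 85.3 F [ 0.2  0.8 -1.1] q [-0.1   0.24  1.65 -0.    1.25 -0.22]
-40.2 11.2 6.8 -0.0 -0.0 0.0
-40.2 11.2 6.8 -0.0 -0.0 0.0
-40.2 11.2 6.8 -0.0 -0.0 0.0
-40.2 11.2 6.8 -0.0 -0.0 0.0
-40.2 11.2 6.8 -0.0 -0.0 0.0
-40.2 11.2 6.8 -0.0 -0.0 0.0
-40.2 11.2 6.8 -0.0 -0.0 0.0
-40.2 11.2 6.8 -0.0 -0.0 0.0
scene (array([524.2,  12.7,  23.4,  23.2,  45.6]), 118) [525.61512044  13.92720721 170.53549472]
(array([524.6,  13.8,  49.1,  46.2, -45.8]), 502)
top (array([0., 0., 0., 0., 0.]), 0) [nan nan nan]
(array([0., 0., 0., 0., 0.]), 0)<string>:5: RuntimeWarning: Mean of empty slice.
  ret = um.true_divide(
```

View pics/x.png

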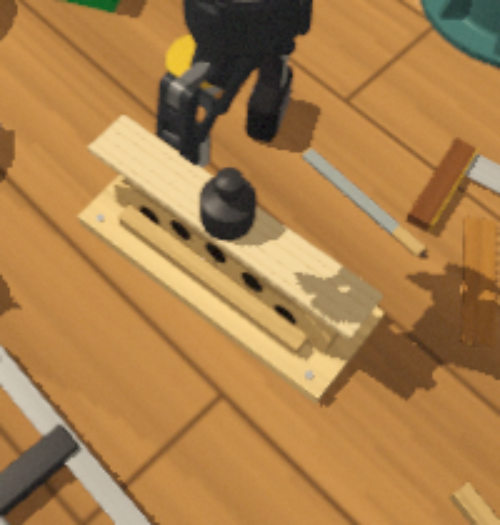

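The crop shows the weight standing upright at (228,205) on the middle of the blank, which is still level. Now the grey timer.

arm_command:
  commands: [-40,11,0,0,0,0,-1,-40,11,0,0,0,0,0,-40,11,0,0,0,0,1,-40,11,0,0,0,0,1,-40,11,10,0,0,0,1]
  newtons: 30

```text
time_s: 16.65
eef_pos: [604.3, -180.3, 235.1]
eef_rot: [0.0, 0.666, 0.746, 0.0]
ft_force: [1.4, 0.2, -0.7]
finger_gap: 28.4
finger_force: 0.0
```

arm_command:
  commands: [-40,11,20,0,0,0,1,-40,11,30,0,0,0,1,-40,11,40,0,0,0,1,0,0,0,0,0,0,1,0,0,0,0,0,0,1]

```text
time_s: 17.15
eef_pos: [646.0, -287.8, 148.4]
eef_rot: [-0.003, 0.666, 0.746, -0.0]
ft_force: [0.2, -0.2, 0.3]
finger_gap: -0.3
finger_force: 0.0
```

```bash
python3 -c "
from h import *
plan(651,-295.5,85,6.5,2)
p=sel(pts(r.snapshot('scene')),(651,-296),30,62,80);print(rect(p),p.mean(0))"
```

```text
t 17.15 pos [ 646.  -287.8  148.4] yaw 6.5 gap -0.3 F [ 0.2 -0.2  0.3] q [-0.52  0.59  1.34  0.    1.22 -0.63]
-4.2 2.2 31.7 -0.002 -0.002 -0.0
-4.2 2.1 31.7 -0.002 -0.002 -0.0
(array([ 650.5, -295.2,   30.1,   28.7,  -24.1]), 107) [ 650.24486678 -294.26838625   70.26073374]
```

arm_command:
  commands: [-4,2,32,0,0,0,1,-4,2,31,0,0,0,1,0,0,0,0,0,0,1,0,0,0,0,0,0,1]

```text
time_s: 17.6
eef_pos: [652.5, -294.3, 89.6]
eef_rot: [0.0, 0.665, 0.747, 0.0]
ft_force: [-0.1, -0.5, 0.5]
finger_gap: -0.4
finger_force: 0.0
```

arm_command:
  commands: [0,0,6,0,0,0,1,0,0,6,0,0,0,1,0,0,4,0,0,0,1,0,0,0,0,0,0,1]

```text
time_s: 18.0
eef_pos: [652.5, -295.4, 72.4]
eef_rot: [0.0, 0.666, 0.746, 0.0]
ft_force: [0.0, 0.7, 1.5]
finger_gap: 0.0
finger_force: 0.7
```

arm_command:
  commands: [0,0,3,0,0,0,1,0,0,3,0,0,0,1,0,0,1.5,0,0,0,1,0,0,0,0,0,0,1]

```text
time_s: 18.4
eef_pos: [652.7, -295.5, 65.3]
eef_rot: [0.0, 0.666, 0.746, 0.0]
ft_force: [-0.3, 1.9, 4.1]
finger_gap: -0.2
finger_force: 2.4
```

arm_command:
  commands: [0,0,1,0,0,0,1,0,0,0,0,0,0,1,0,0,0,0,0,0,1]

```text
time_s: 18.7
eef_pos: [652.7, -295.5, 65.2]
eef_rot: [0.0, 0.666, 0.746, 0.0]
ft_force: [-2.8, 2.5, 9.7]
finger_gap: -0.2
finger_force: 5.2
```

arm_command:
  commands: [0,0,0.7,0,0,0,1,0,0,0,0,0,0,1,0,0,0,0,0,0,1]

```text
time_s: 19.0
eef_pos: [652.8, -295.6, 65.1]
eef_rot: [0.001, 0.666, 0.746, 0.0]
ft_force: [-2.9, 3.0, 14.4]
finger_gap: 0.2
finger_force: 7.0
```

arm_command:
  commands: [0,0,-10,0,0,0,1,0,0,-20,0,0,0,1,0,0,-40,0,0,0,1,0,0,-30,0,0,0,1,0,0,0,0,0,0,1]

```text
time_s: 19.5
eef_pos: [655.3, -297.4, 168.5]
eef_rot: [0.004, 0.666, 0.746, 0.001]
ft_force: [0.0, -0.6, -0.4]
finger_gap: -0.2
finger_force: 0.0
```

```bash
python3 -c "
from h import *
blank()
S=r.snapshot('scene');q=pts(S);p=sel(q,(524,14),40,160,180);print(rect(p));p=sel(q,(651,-296),30,62,80);print(rect(p),p.mean(0),r.get_state()['ft_force'])
cv2.imwrite('pics/z.png',S['pixels'])"
```

```text
scene [534.7 -84.9 105.7] [533.3 -85.2 103.1  51.2 -83.8] end y -136.4 x mid 522.0
scene [514.6 114.1 107.8] [512.6 112.  101.5  53.  -83.3] end y 162.4 x mid 523.7
top [539.2 -93.  106.1] [536.2 -87.   96.3  50.5 -84.2] end y -134.8 x mid 524.7
top [nan nan nan] [0. 0. 0. 0. 0.] end y 0.0 x mid -1.6
(array([524.2,  12.6,  24.1,  23.4,  44.5]), 121)
(array([ 650.4, -295.6,   30.2,   29. ,   60.7]), 107) [ 650.23427749 -294.29741017   70.22599335] [-0.80903573  0.47334207 -0.35715601]h.py:33: RuntimeWarning: Mean of empty slice.
  c,m=rect(k);print(n,k.mean(0).round(1),c,'end y',round(c[1]+s*c[2]/2*.993,1),'x mid',round(c[0]+(c[1]-14.2)*.114,1))
  ret = um.true_divide(
```

View pics/z.png

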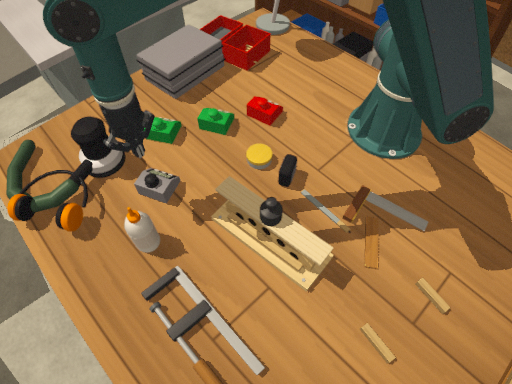

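The picture shows the weight balanced at (270,210) on the level blank, the plunger up again at (152,180), and the arm clear of everything. I'll hand it in.

```bash
python3 -c "
from cell import r
print(r.sign_off())"
```

```text
the job is handed in; nothing more can be done
None
```

The job is handed in after about 20 s of the 70 s: the blank sits level and centred on the form with the weight on its middle, the grey timer's plunger was pressed to its stop and is up again, and no bystander was touched; the sign-off returned no verdict.

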